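# Push the ceramic stove stone through the guard-rail gateway on to its cooling tile

## Robot

A 6-joint arm with a two-finger parallel gripper is mounted at the origin on the work surface. World frame = base frame: x ahead of the robot, y to its left, z up, the work surface at z = 0. Lengths are in mm, angles in rad, forces in N, time in s.
With the tool pointing down it reaches from about 325 to 900 mm from the base axis. Payload 6.1 kg.
Tool frame: the origin (TCP) lies between the finger pads; the fingertips stand 14 mm ahead of it and the grasp point (between the pads) lies 5 mm behind it; z points along the fingers, y is the line along which they close (so a half turn about z gives the same grasp; the last joint's range is limited). The gripper opens to 87 mm and grips with 3 to 60 N. Pads are 19 mm wide; open, the fingers measure 117 mm over their backs; the gripper's body (75 mm by 190 mm) begins 51 mm behind the grasp point.
Start: joints at [1.215, 0.22, 1.526, -0, 1.395, -0.126], TCP at [142.363, 608.563, 236.538] pointing down, gripper open.
Joint ranges: [-2.98, 2.98], [-0.91, 2.08], [0.09, 2.57], [-1.24, 4.39], [0.2, 2.65], [-2.68, 2.68]. Speed limits (rad/s): [2.57, 2.57, 3.01, 3.14, 3.14, 3.14].

## Interface

Orientations are given as a 3x3 rotation matrix whose columns are the frame's x, y, z axes.
In Python, from rig import ctrl gives the robot as it stands.
- The arm moves only by the tool apply_moves, never from a script. Its argument "moves" is a list of rows, each an object with "dp": the shift along the world's x, y, z in m, a list of three; "spin": the turn about the world's z in rad. A call has 1 to 12 rows; each row is the pose to reach, as a shift and turn from the pose commanded when the call began; what a row does not reach only later rows make up. A row lasts 1/8 s, in which the tool goes at most 62.5 mm and 10.7 degrees, less where a joint would pass 70% of its speed; a pose out of reach is approached as far as the arm can. A call with a gripper value outside its range is refused whole. "claw" is the opening, from 0 (shut) to 1 (fully open), set as the call begins (left out, the last holds). The fingers move at their own pace and stop on an object; "newtons" is the grip in N (left out, the last holds). Time passes only in rows, so rows that repeat a pose let the fingers close. It gives the time, the measured TCP pose, the force, the opening and the grip force at its end, in the units of the state.
- ctrl.state(): the state, without advancing time (a new reading comes with each control period).
- ctrl.grab_frame(name): name is "side" or "top" or "wrist"; returns a dict with "image" (480x640x3 uint8, blue, green, red), "fx", "fy", "cx", "cy" (pixels), "dist" ([k1, k2, p1, p2, k3] as OpenCV has them; the pictures are not rectified), "origin" and "attitude" of the camera in the world. Camera axes: x right, y up, looking along -z (the intrinsics and any distortion apply to the point x, -y, -z); pixel columns grow to the right and rows downward; lengths in mm; the calibration is good to about 2 mm. A picture is of the moment at which its call begins. There is no depth.
- ctrl.close_job(): hands the job in; it is judged then, once.
Trained networks look in a picture, given as the dict that the camera call returned (one of the last four; its "shot" number tells which), for a name from the list of things; names that differ only in an ending like _2 or _b are one class to them, and where a whole thing is asked for, a point or a joint stands for the part that bears it (a point fixed in the world has none). Each returns a list of dicts, best first, with "p" (0 to 1); they miss things now and then, are a little off and sometimes report something else, mostly with a low value. They report only what shows in the picture. A call takes as long as a camera call. They do not tell look-alikes from the thing itself.
- ctrl.spot_in(picture, target): "centre" ([column, row] in pixels, amid what is visible of it).
The state is a dict: "time": time; "q": joint angles; "joint_velocities": joint speeds; "joint_torque": joint torques, N m; "tool_pos": TCP position; "tool_rot": TCP orientation; "wrist_force": force on the tool from outside, world axes, zero at the start; "ft_torque": the same for the moment, N m; "gripper_width": opening from 0.0 (shut) to 1.0 (fully open); "gripper_force": force on a finger pad.
Only numpy, scipy, OpenCV 4.12 (cv2) and the standard library are available. Lean on these libraries where they do the work, as an engineer would, in place of code of your own. Each camera call takes 0.05 s, during which the arm holds its last target. There are 200 camera calls.

## Task

Put the ceramic stove stone away to cool: with the fingertips, push it along the shelf, in through the narrow gateway of the low guard rail, and on until it stands in the middle of the dark soapstone tile, then take the hand away. Only push it, gently: do not pinch, lift or tip the stone or ram it against the posts, and leave everything else on the shelf where it is.

Things in the scene. Friction and masses are not known exactly. Their poses are not given: they have to be found in the camera images.
- stone: The ceramic stove stone, to be pushed: rough, sand-coloured upright drum, 70 mm in diameter, 50 mm high, 0.3 to 0.6 kg, a darker round mark 44 mm wide in the middle of its flat top. It stands loose on the shelf in front of the gateway. Origin: centre of its underside, z up; round, so its yaw does not matter. Pushed low on its side it slides at a few newtons and stops when the push stops.
- guard_rail: Low guard rail of pale wood fixed to the shelf, a rectangle around the dark tile. Origin: on the shelf, in the middle of its gateway; x points level in through the gateway, z up. Front rails lie along x = 0 from the gateway posts to y = +-112 mm, side rails along y = +-112 mm, the rear rail at x = 184 mm. Rails 14 mm thick, top 40 mm high; corner posts 28 mm in diameter, 46 mm high.
- gateway (a point): Middle of the gateway, on the shelf (the guard rail's origin). The gateway is the 77 mm clear space between two round posts, 28 mm in diameter and 46 mm high, whose axes stand at y = +52.5 and -52.5 mm of the guard rail. No sill or step. The only way in.
- tile_centre (a point): Centre of the dark grey soapstone tile, on its surface: 93 mm in from the gateway along the guard rail's x axis, y = 0. The tile is 144 mm (x) by 184 mm (y) and let in flush with the shelf, so the stone slides on to it without a step.
- bucket: Empty birch stave bucket with steel hoops and a bail handle, 250 mm across the rim, 205 mm high, 320 mm to the top of the handle. Origin: centre of its underside. Leave alone.
- ladle: Birch ladle lying beside the bucket: cup 86 mm across and 50 mm high, handle 19 mm thick that ends 375 mm from the cup's centre along -x of the ladle. Origin: centre of the cup's underside. Leave alone.
- spray_bottle: Amber glass spray bottle with a black trigger head, 72 mm in diameter, 190 mm high, nozzle to -x of the bottle (62 mm out). Origin: centre of its underside. Leave alone.
- massager: Wooden back massager roller: head with four wheels 52 mm in diameter (96 mm wide, 102 mm long), handle 25 mm thick that ends 228 mm behind the origin along -x, 52 mm high. Origin: on the shelf, under the rear axle. Leave alone.
- brush: Wooden scrubbing brush lying on its bristles, 135 x 56 mm, 46 mm high. Origin: centre of its underside. Leave alone.
- oil_bottle: Small amber oil bottle with a black cap, 42 mm in diameter, 82 mm high, standing beside the stone's way, in front of the guard rail. Origin: centre of its underside. Leave alone.
Not all that is in view belongs to the job. What is meant by the stone is not blue or red, and is the smaller of those in its own colour.

How it is judged:
By the outcome, as a careful person would: the job done as asked, in the order asked, and still so for the second after the job is handed in, with the robot touching nothing.
It also fails if it takes over 61 s, if anything falls off the work surface, if the arm or the gripper's body presses on something with over 40 N, if the wrist force passes 120 N, or if a joint passes its speed limit or range.

## Working session

There is one attempt and no reset: what is moved stays moved. The work goes in short steps, Python scripts to look and compute and a tool call to move; the robot and the scene stay as the last step left them, time stands still between calls to the robot, and variables do not carry over. Pictures are saved under pics/ and viewed, at most 10 in all, crops included, and the job is handed in when it is done.

Besides the shell and the picture viewer there is one more tool, called after ">>>" as name(argument=value, ...) on one line, values as JSON. apply_moves: Moves the arm, as the interface text tells. Its arguments: {"type":"object","properties":{"moves":{"type":"array"},"claw":{"type":"number"},"newtons":{"type":"number"}},"required":["moves"]}

```bash
mkdir -p pics; cat > h.py <<'E'
import numpy as np, cv2
from rig import ctrl
def ray(f,uv):
    K=np.array([[f['fx'],0,f['cx']],[0,f['fy'],f['cy']],[0,0,1.]])
    n=cv2.undistortPoints(np.array([[uv]],float),K,np.array(f['dist'],float))[0,0]
    d=np.array(f['attitude'])@np.array([n[0],-n[1],-1.])
    return np.array(f['origin'],float),d
def onz(f,uv,z):
    o,d=ray(f,uv); return o+d*(z-o[2])/d[2]
def proj(f,P):
    R=np.array(f['attitude']);c=R.T@(np.array(P,float)-np.array(f['origin']))
    K=np.array([[f['fx'],0,f['cx']],[0,f['fy'],f['cy']],[0,0,1.]])
    return cv2.projectPoints(np.array([[c[0],-c[1],-c[2]]]),np.zeros(3),np.zeros(3),K,np.array(f['dist'],float))[0][0,0]
E
python3 - <<'E'
from h import *
for n in ['top','side']:
    f=ctrl.grab_frame(n); cv2.imwrite(f'pics/{n}0.png',f['image'])
    print(n,f['origin'],np.round(f['attitude'],2).tolist())
    for t in ['stone','guard_rail','oil_bottle','bucket','ladle','spray_bottle','massager','brush']:
        print(t,[(np.round(d['centre']).tolist(),round(d['p'],2),np.round(onz(f,d['centre'],50 if t=='stone' else 20)[:2]).tolist()) for d in ctrl.spot_in(f,t)][:5])
print(ctrl.state())
E
```

```text
top [ 319.84208303   59.25756513 1468.82132706] [[0.02, 0.99, -0.16], [-1.0, 0.01, -0.02], [-0.02, 0.16, 0.99]]
stone [([425.0, 162.0], 0.82, [742.0, -232.0]), ([443.0, 230.0], 0.79, [533.0, -280.0]), ([392.0, 204.0], 0.76, [609.0, -131.0]), ([406.0, 248.0], 0.65, [480.0, -172.0])]
guard_rail [([303.0, 217.0], 0.94, [573.0, 136.0])]
oil_bottle [([369.0, 161.0], 0.75, [751.0, -66.0])]
bucket [([136.0, 246.0], 0.94, [478.0, 645.0])]
ladle [([227.0, 199.0], 0.96, [627.0, 371.0])]
spray_bottle [([188.0, 312.0], 0.68, [282.0, 471.0])]
massager [([491.0, 194.0], 0.81, [653.0, -438.0])]
brush [([453.0, 314.0], 0.63, [290.0, -312.0])]
side [ -42.84744276 -710.64811476  977.58980788] [[0.82, 0.41, -0.41], [-0.58, 0.56, -0.59], [-0.01, 0.72, 0.69]]
stone [([444.0, 341.0], 0.84, [530.0, -297.0]), ([496.0, 284.0], 0.75, [730.0, -255.0]), ([386.0, 323.0], 0.67, [465.0, -195.0]), ([423.0, 285.0], 0.62, [597.0, -161.0])]
guard_rail [([330.0, 227.0], 0.9, [561.0, 134.0])]
oil_bottle [([288.0, 176.0], 0.69, [590.0, 371.0]), ([439.0, 236.0], 0.59, [760.0, -48.0])]
bucket [([207.0, 125.0], 0.63, [524.0
[... 369 characters left out ...]
-1.26082072e-01]), 'joint_velocities': array([0.00112681, 0.00012623, 0.00137095, 0.00041671, 0.0020229 ,
       0.0014936 ]), 'joint_torque': array([-1.14754953e-04, -4.94569302e+01, -3.87707198e+01,  6.99371891e-02,
        4.68449481e-02,  1.64612771e-05]), 'tool_pos': array([142.33917793, 608.57760815, 236.53500813]), 'tool_rot': array([[-9.73718396e-01,  2.27755318e-01, -4.03161411e-06],
       [ 2.27755318e-01,  9.73718396e-01, -2.08836652e-06],
       [ 3.45002025e-06, -2.95170245e-06, -1.00000000e+00]]), 'wrist_force': array([-0.55225247,  0.53661366,  0.47797493]), 'ft_torque': array([-0.01003437,  0.03900445,  0.07031998]), 'gripper_force': 0.0, 'gripper_width': 0.9996498358097545}
```

View pics/top0.png

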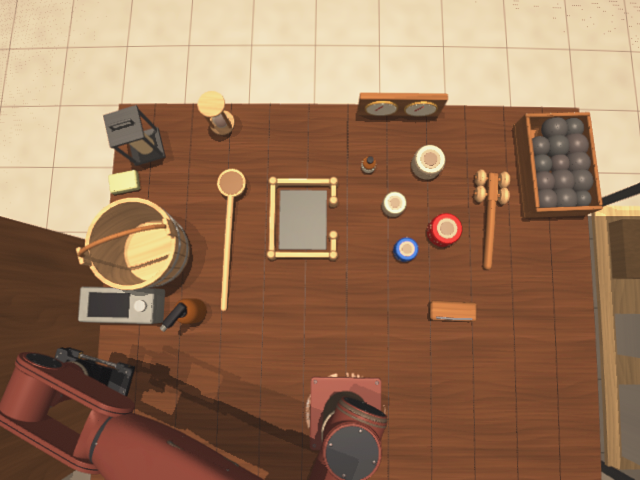

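View pics/side0.png

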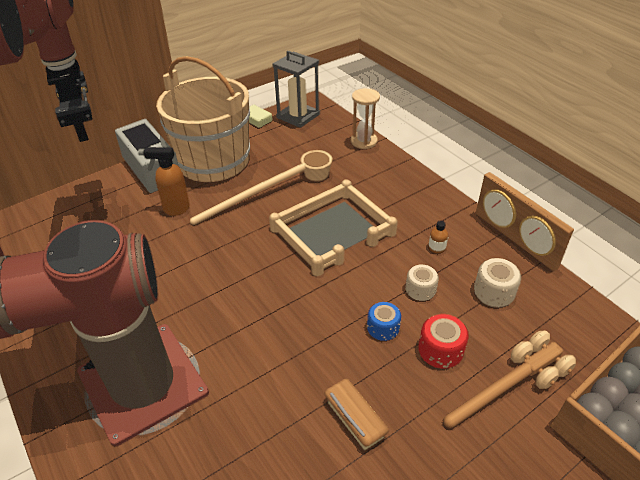

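The top view shows the small sand stone at (394,204). The larger sand, red and blue drums are decoys. The gateway is on the right of the rail, with posts at (334,200) and (333,236), and the oil bottle is at (369,163). I'll measure the tile and stone by segmentation.

```bash
cat > m.py <<'E'
from h import *
def tile(f,c,r):
    im=cv2.GaussianBlur(f['image'],(3,3),0).astype(int); x,y=map(int,c)
    hsv=cv2.cvtColor(f['image'],cv2.COLOR_BGR2HSV)
    m=((hsv[...,1]<70)&(hsv[...,2]>50)&(hsv[...,2]<150)).astype(np.uint8)
    roi=np.zeros_like(m); roi[max(0,y-r):y+r,max(0,x-r):x+r]=1; m&=roi
    n,l,s,cc=cv2.connectedComponentsWithStats(m); k=1+np.argmax(s[1:,4])
    cs,_=cv2.findContours((l==k).astype(np.uint8),cv2.RETR_EXTERNAL,cv2.CHAIN_APPROX_NONE)
    cnt=max(cs,key=cv2.contourArea)[:,0,:]
    P=np.array([onz(f,p,0)[:2] for p in cnt],np.float32)
    return cv2.minAreaRect(P)
def lightblob(f,c,r,z):
    hsv=cv2.cvtColor(f['image'],cv2.COLOR_BGR2HSV); x,y=map(int,c)
    m=((hsv[...,1]<110)&(hsv[...,2]>130)).astype(np.uint8)
    roi=np.zeros_like(m); roi[y-r:y+r,x-r:x+r]=1; m&=roi
    cs,_=cv2.findContours(m,cv2.RETR_EXTERNAL,cv2.CHAIN_APPROX_NONE)
    cnt=max(cs,key=cv2.contourArea)[:,0,:]
    P=np.array([onz(f,p,z)[:2] for p in cnt],np.float32)
    return cv2.minEnclosingCircle(P), cv2.minAreaRect(P)
E
python3 - <<'E'
from m import *
f=ctrl.grab_frame('top')
print('tile',tile(f,(303,220),45))
print('stone',lightblob(f,(394,204),16,50))
for p in [(334,183),(333.5,200),(333,236),(333,255),(272,181),(271,255)]: print(p,onz(f,p,46)[:2].round(1))
print('oil',onz(f,(370,158),82)[:2],onz(f,(369,165),10)[:2])
c=f['image'][150:270,260:420]; cv2.imwrite('pics/c1.png',cv2.resize(c,None,fx=5,fy=5,interpolation=cv2.INTER_CUBIC))
E
```

```text
tile ((661.6688232421875, 193.54318237304688), (0.00046223404933698475, 24.946687698364258), 0.5666217803955078)
stone (((616.0603637695312, -138.49522399902344), 34.9862174987793), ((615.5328979492188, -138.8800506591797), (63.88969802856445, 68.75739288330078), 0.686050534248352))
(334, 183) [674.1  42. ]
(333.5, 200) [621.8  43. ]
(333, 236) [512.9  43.4]
(333, 255) [456.5  42.8]
(272, 181) [678.5 229.5]
(271, 255) [454.  225.7]
oil [742.42056159 -63.48862339] [741.75531384 -66.67625488]
```

View pics/c1.png

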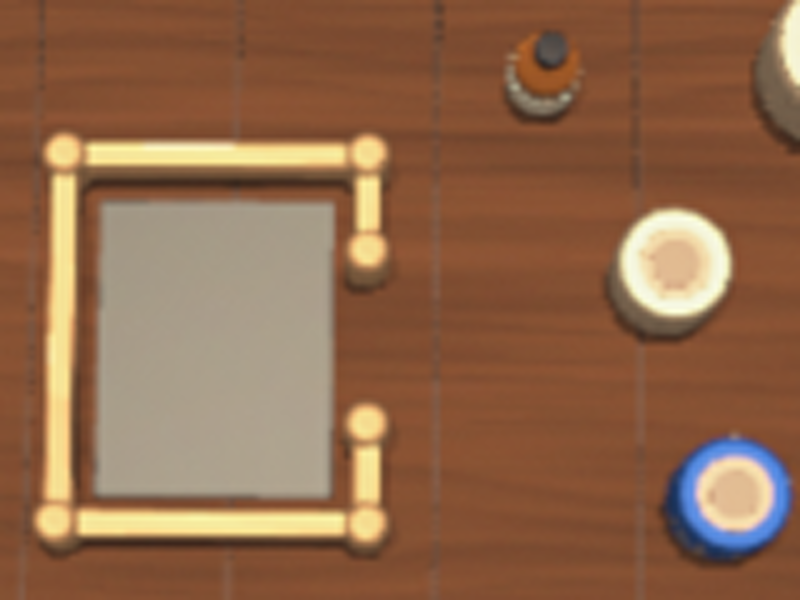

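The crop shows posts with tops at crop (368,250) and (368,422), tile corners at (101,201), (335,201), (331,495) and (95,495), and the stone's top ring at (677,264). I'll fit the rail pose from these.

```bash
cat > fit.py <<'E'
from m import *
def fit(M,W):
    M=np.array(M,float);W=np.array(W)[:,:2]; mc,wc=M.mean(0),W.mean(0)
    H=(M-mc).T@(W-wc); a=np.arctan2(H[0,1]-H[1,0],H[0,0]+H[1,1])
    R=np.array([[np.cos(a),-np.sin(a)],[np.sin(a),np.cos(a)]])
    t=wc-R@mc; return a,t,np.linalg.norm(M@R.T+t-W,axis=1),R
E
python3 - <<'E'
from fit import *
f=ctrl.grab_frame('top')
g=lambda u,v:(260+(u+.5)/5-.5,150+(v+.5)/5-.5)
# model y: x->world+y, so y -> world -x
T=[((368,152),(0,-112)),((368,250),(0,-52.5)),((368,422),(0,52.5)),((366,524),(0,112)),((56,521),(184,112)),((64,152),(184,-112))]
a,t,r,R=fit([m for _,m in T],[onz(f,g(*u),46) for u,_ in T]); print('posts',a,t,r.round(1),R@[93,0]+t)
T=[((335,201),(21,-92)),((331,495),(21,92)),((95,495),(165,92)),((101,201),(165,-92))]
a2,t2,r,R2=fit([m for _,m in T],[onz(f,g(*u),0) for u,_ in T]); print('tile',a2,t2,r.round(1),R2@[93,0]+t2)
s=onz(f,g(677,264),50)[:2]; print('stone',s,'in rail frame',R.T@(s-t))
print('oil',R.T@(np.array([742,-65])-t), 'blue', onz(f,g(734,494),50)[:2], R.T@(onz(f,g(734,494),50)[:2]-t))
E
```

```text
posts 1.577895795746164 [570.88865396  43.55468983] [0.5 0.4 0.6 0.9 0.3 0. ] [570.22840889 136.55234612]
tile 1.577256693538665 [571.6570314   43.67639842] [1.1 0.7 0.5 0.7] [571.05622147 136.67445769]
stone [ 615.73948887 -140.41959603] in rail frame [-184.28806393  -43.54359586]
oil [-109.76674361 -170.33635967] blue [ 478.291285   -172.55498277] [-215.44683977   94.12928642]
```

>>> apply_moves(moves=[{"dp": [0.03, -0.04, 0.04], "spin": -0.05}, {"dp": [0.06, -0.09, 0.06], "spin": -0.1}, {"dp": [0.09, -0.145, 0.06], "spin": -0.16}, {"dp": [0.125, -0.195, 0.06], "spin": -0.22}, {"dp": [0.155, -0.25, 0.06], "spin": -0.28}, {"dp": [0.19, -0.3, 0.06], "spin": -0.34}, {"dp": [0.22, -0.35, 0.06], "spin": -0.4}, {"dp": [0.25, -0.4, 0.06], "spin": -0.46}, {"dp": [0.285, -0.455, 0.06], "spin": -0.52}, {"dp": [0.315, -0.505, 0.06], "spin": -0.58}, {"dp": [0.345, -0.555, 0.06], "spin": -0.64}, {"dp": [0.375, -0.605, 0.06], "spin": -0.7}], claw=0.37)

```text
time: 2.5
tool_pos: [518.2, 1.6, 296.9]
tool_rot: [[-0.596, 0.803, 0.001], [0.803, 0.596, 0.0], [-0.0, 0.001, -1.0]]
wrist_force: [0.5, 1.3, 0.3]
gripper_width: 0.371
gripper_force: 0.0
```

>>> apply_moves(moves=[{"dp": [0.03, -0.05, 0.0], "spin": -0.06}, {"dp": [0.06, -0.1, 0.0], "spin": -0.1}, {"dp": [0.09, -0.15, 0.0], "spin": -0.14}, {"dp": [0.115, -0.185, 0.0], "spin": -0.17}, {"dp": [0.128, -0.203, 0.0], "spin": -0.18}, {"dp": [0.128, -0.203, 0.0], "spin": -0.18}, {"dp": [0.128, -0.203, 0.0], "spin": -0.18}])

```text
time: 3.38
tool_pos: [645.0, -198.7, 296.4]
tool_rot: [[-0.445, 0.895, -0.001], [0.895, 0.445, 0.001], [0.001, -0.0, -1.0]]
wrist_force: [-0.5, -0.2, -0.5]
gripper_width: 0.369
gripper_force: 0.0
```

```bash
python3 - <<'E'
from fit import *
s=ctrl.state(); print(s['time'],s['tool_pos'],s['tool_rot'].round(3).tolist(),s['gripper_width'],s['wrist_force'])
f=ctrl.grab_frame('wrist'); cv2.imwrite('pics/w1.png',f['image']); print(f['origin'],np.round(f['attitude'],2).tolist())
print([(d['centre'],d['p'],onz(f,d['centre'],35)) for d in ctrl.spot_in(f,'stone')])
print('proj stone top',proj(f,[615.7,-140.4,50]),'gate',proj(f,[571.2,43.6,0]))
E
```

```text
3.375 [ 645.00018588 -198.66030279  296.37064123] [[-0.445, 0.895, -0.001], [0.895, 0.445, 0.001], [0.001, -0.0, -1.0]] 0.3691511487526905 [-0.46315544 -0.21242764 -0.50284704]
[ 609.19308679 -127.73589335  445.27350559] [[0.89, -0.43, -0.13], [0.45, 0.86, 0.26], [-0.0, -0.29, 0.96]]
[([325.9, 130.2], 0.74, array([ 615.53278096, -137.50715546,   35.        ])), ([391.4, 266.6], 0.71, array([ 747.85872036, -237.49071195,   35.        ])), ([189.9, 103.2], 0.58, array([ 480.01494282, -174.05611548,   35.        ])), ([198.0, 223.5], 0.58, array([ 534.25264952, -287.8712539 ,   35.        ]))]
proj stone top [324.78547742 133.41324816] gate [366.50393016 -52.15730879]
```

View pics/w1.png

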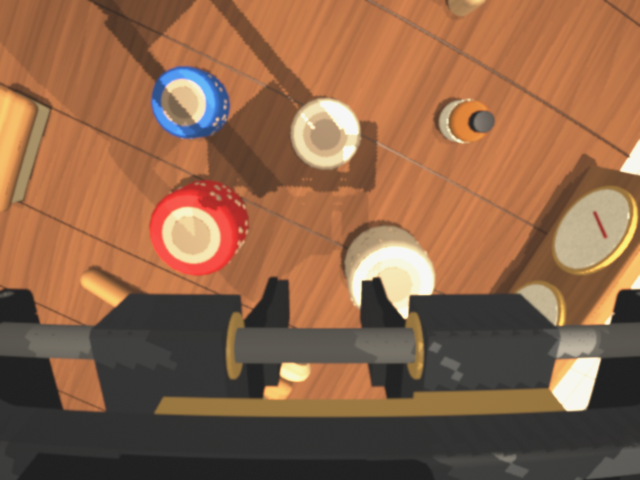

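The wrist view confirms the stone's top at about (326,132), against a predicted (325,133). I'll lower the hand behind it.

>>> apply_moves(moves=[{"dp": [0, 0, -0.04]}, {"dp": [0, 0, -0.09]}, {"dp": [0, 0, -0.14]}, {"dp": [0, 0, -0.18]}, {"dp": [0, 0, -0.215]}, {"dp": [0, 0, -0.24]}, {"dp": [0, 0, -0.255]}, {"dp": [0, 0, -0.265]}, {"dp": [0, 0, -0.27]}, {"dp": [0, 0, -0.27]}])

```text
$.moves[0]: bad value
```

```bash
cat > path.py <<'E'
from fit import *
a=1.5777; G=np.array([571.2,43.6]); R=np.array([[np.cos(a),-np.sin(a)],[np.sin(a),np.cos(a)]])
D=40.6
def path(s,step,xal=-55,phi=0.454,gap=0,end=93):
    """rail-frame stone centre path -> list of (tcp world, heading)"""
    x0,y0=R.T@(np.array(s)-G)
    xs=np.linspace(x0,xal,2000); 
    L=((xal-x0)*np.tan(phi)+y0)/(np.tan(phi)-np.tan(phi/2))   # arc length in x
    L=np.clip(L,20,xal-x0)
    ph=np.where(xs<xal-L,phi,phi*(xal-xs)/L); dy=np.tan(ph); 
    y=np.concatenate([[0],np.cumsum((dy[1:]+dy[:-1])/2*np.diff(xs))]); y=y-y[-1]
    print('L',L,'y start err',y[0]-y0)
    X=np.r_[xs,np.linspace(xal,end,1000)[1:]];Y=np.r_[y,np.zeros(999)];PH=np.r_[ph,np.zeros(999)]
    S=np.r_[0,np.cumsum(np.hypot(np.diff(X),np.diff(Y)))]
    q=np.arange(0,S[-1]+step,step); q[-1]=S[-1]
    out=[]
    for t in q:
        x,y_,p=[np.interp(t,S,v) for v in (X,Y,PH)]
        h=a+p; out.append((G+R@[x,y_]-(D+gap)*np.array([np.cos(h),np.sin(h)]),h,(x,y_)))
    return out
def show(out,p0,yaw0):
    for w,h,c in out: print(((w-p0)/1000).round(4),round(h-np.pi/2-yaw0,3),np.round(c,0))
E
python3 - <<'E'
from path import *
s=ctrl.state(); print(s['time'],s['tool_pos'],s['wrist_force'])
r=s['tool_rot']; yaw=np.arctan2(r[1,1],r[0,1]); print(yaw)
show(path((615.7,-140.4),6),s['tool_pos'][:2],yaw)
f=ctrl.grab_frame('wrist'); cv2.imwrite('pics/w2.png',f['image'])
print([(d['centre'],onz(f,d['centre'],45)) for d in ctrl.spot_in(f,'stone')],proj(f,[615.7,-140.4,50]))
E
```

```text
3.475 [ 645.04125287 -198.31861868  296.84067191] [ 0.44863656 -0.39466852 -0.16168545]
0.4621176739375533
L 77.31338991584134 y start err -0.3304590263494447
[-0.011   0.0216] -0.001 [-184.  -44.]
[-0.0136  0.0269] -0.001 [-179.  -41.]
[-0.0163  0.0323] -0.001 [-174.  -38.]
[-0.019   0.0377] -0.001 [-168.  -36.]
[-0.0216  0.0431] -0.001 [-163.  -33.]
[-0.0243  0.0484] -0.001 [-157.  -30.]
[-0.027   0.0538] -0.001 [-152.  -28.]
[-0.0296  0.0592] -0.001 [-147.  -25.]
[-0.0323  0.0645] -0.001 [-141.  -23.]
[-0.035   0.0699] -0.001 [-136.  -20.]
[-0.038   0.0751] -0.013 [-130.  -17.]
[-0.0417  0.08  ] -0.045 [-125.  -15.]
[-0.0453  0.085 ] -0.077 [-119.  -12.]
[-0.0487  0.0901] -0.11 [-114.  -10.]
[-0.052   0.0953] -0.143 [-108.   -8.]
[-0.0551  0.1007] -0.177 [-102.   -7.]
[-0.058   0.1061] -0.211 [-97.  -5.]
[-0.0607  0.1116] -0.246 [-91.  -4.]
[-0.0633  0.1172] -0.28 [-85.  -3.]
[-0.0657  0.1229] -0.315 [-79.  -2.]
[-0.0678  0.1287] -0.35 [-73.  -1.]
[-0.0698  0.1345] -0.385 [-67.  -0.]
[-0.0716  0.1404] -0.42 [-61.  -0.]
[-0.0732  0.1464] -0.455 [-55.   0.]
[-0.0732  0.1524] -0.455 
[... 478 characters left out ...]
-0.0738  0.2364] -0.455 [35.  0.]
[-0.0738  0.2424] -0.455 [41.  0.]
[-0.0739  0.2484] -0.455 [47.  0.]
[-0.0739  0.2544] -0.455 [53.  0.]
[-0.074   0.2604] -0.455 [59.  0.]
[-0.074   0.2664] -0.455 [65.  0.]
[-0.0741  0.2724] -0.455 [71.  0.]
[-0.0741  0.2784] -0.455 [77.  0.]
[-0.0741  0.2844] -0.455 [83.  0.]
[-0.0742  0.2904] -0.455 [89.  0.]
[-0.0742  0.2943] -0.455 [93.  0.]
[([191.5, 104.7], array([ 485.25275525, -173.45457963,   45.        ])), ([392.4, 266.3], array([ 745.73601513, -233.84755135,   45.        ])), ([326.8, 132.2], array([ 617.24641886, -138.3821802 ,   45.        ])), ([200.5, 224.2], array([ 538.99612917, -283.47047599,   45.        ]))] [324.50642029 133.53255528]
```

View pics/w2.png

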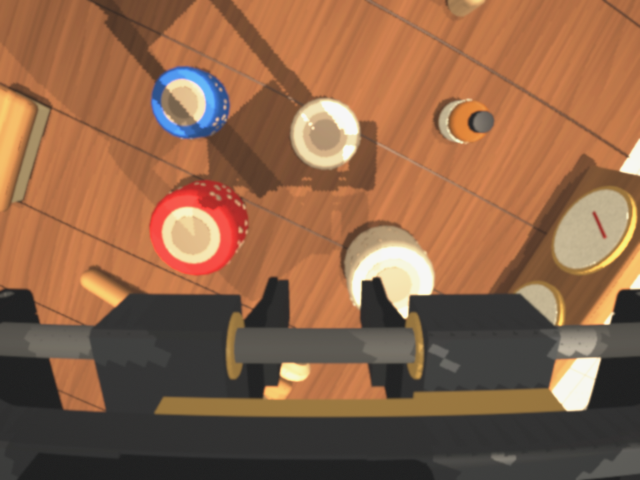

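The call was refused because every row needs a spin, so the picture is unchanged: stone at (326,132). I'll resend it.

>>> apply_moves(moves=[{"dp": [0, 0, -0.04], "spin": 0}, {"dp": [0, 0, -0.09], "spin": 0}, {"dp": [0, 0, -0.14], "spin": 0}, {"dp": [0, 0, -0.18], "spin": 0}, {"dp": [0, 0, -0.215], "spin": 0}, {"dp": [0, 0, -0.24], "spin": 0}, {"dp": [0, 0, -0.255], "spin": 0}, {"dp": [0, 0, -0.265], "spin": 0}, {"dp": [0, 0, -0.27], "spin": 0}, {"dp": [0, 0, -0.27], "spin": 0}])

```text
time: 4.82
tool_pos: [645.7, -199.5, 27.0]
tool_rot: [[-0.445, 0.896, 0.001], [0.896, 0.445, -0.0], [-0.001, 0.0, -1.0]]
wrist_force: [-0.5, 0.8, 0.5]
gripper_width: 0.37
gripper_force: 0.0
```

>>> apply_moves(moves=[{"dp": [-0.003, 0.006, 0], "spin": 0}, {"dp": [-0.0055, 0.011, 0], "spin": 0}, {"dp": [-0.008, 0.016, 0], "spin": 0}, {"dp": [-0.0095, 0.019, 0], "spin": 0}, {"dp": [-0.011, 0.022, 0], "spin": 0}, {"dp": [-0.0125, 0.025, 0], "spin": 0}, {"dp": [-0.014, 0.028, 0], "spin": 0}, {"dp": [-0.0155, 0.031, 0], "spin": 0}, {"dp": [-0.017, 0.034, 0], "spin": 0}, {"dp": [-0.019, 0.038, 0], "spin": 0}, {"dp": [-0.019, 0.038, 0], "spin": 0}])

```text
time: 6.2
tool_pos: [626.2, -160.9, 26.6]
tool_rot: [[-0.445, 0.895, -0.0], [0.895, 0.445, 0.0], [0.0, -0.0, -1.0]]
wrist_force: [0.7, -1.2, 0.6]
gripper_width: 0.371
gripper_force: 0.6
```

```bash
python3 - <<'E'
from path import *
s=ctrl.state(); print(s['time'],s['tool_pos'],s['wrist_force'])
f=ctrl.grab_frame('wrist'); cv2.imwrite('pics/w3.png',f['image'])
r=s['tool_rot']; h=np.arctan2(r[1,1],r[0,1])+np.pi/2
e=s['tool_pos'][:2]+D*np.array([np.cos(h),np.sin(h)]); print('expected stone',e,proj(f,[*e,50]))
print([(d['centre'],d['p'],onz(f,d['centre'],45)) for d in ctrl.spot_in(f,'stone')])
g=ctrl.grab_frame('top'); print([(d['centre'],d['p'],onz(g,d['centre'],40)) for d in ctrl.spot_in(g,'stone')])
E
```

```text
6.2 [ 626.16934446 -160.94961448   26.62242785] [ 0.7380914  -1.1845738   0.56442721]
expected stone [ 608.09897685 -124.59274698] [325.92231841 238.63605902]
[([325.6, 223.8], 0.84, array([ 606.31201778, -121.2274717 ,   45.        ])), ([41.1, 187.8], 0.75, array([ 510.79091115, -153.96420468,   45.        ])), ([77.4, 381.9], 0.75, array([ 544.50394886, -227.51099628,   45.        ]))]
[([447.1, 229.8], 0.7, array([ 536.50795529, -296.23851064,   40.        ])), ([433.5, 152.9], 0.69, array([ 773.75181664, -261.42523786,   40.        ]))]
```

View pics/w3.png

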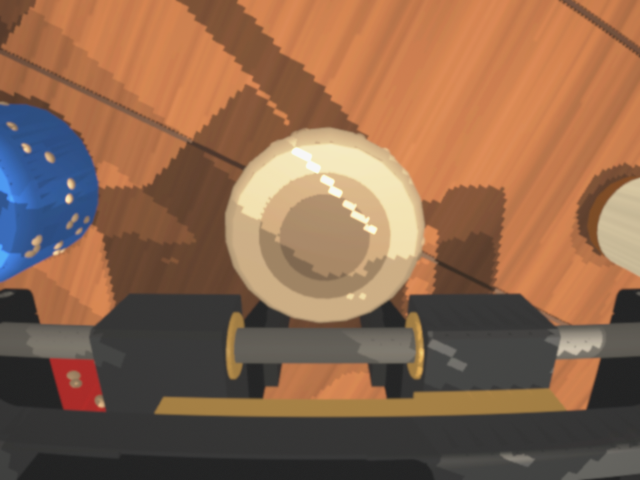

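The stone sits centred between the fingertips: its mark is at (325,236), against an expected (326,239). I'll continue along the curve.

>>> apply_moves(moves=[{"dp": [-0.0026, 0.0054, 0], "spin": 0}, {"dp": [-0.0053, 0.0107, 0], "spin": 0}, {"dp": [-0.008, 0.0161, 0], "spin": 0}, {"dp": [-0.0106, 0.0215, 0], "spin": 0}, {"dp": [-0.0133, 0.0268, 0], "spin": 0}, {"dp": [-0.016, 0.0322, 0], "spin": 0}, {"dp": [-0.019, 0.0374, 0], "spin": -0.012}, {"dp": [-0.0227, 0.0423, 0], "spin": -0.044}, {"dp": [-0.0263, 0.0473, 0], "spin": -0.076}, {"dp": [-0.0297, 0.0524, 0], "spin": -0.109}, {"dp": [-0.033, 0.0576, 0], "spin": -0.142}, {"dp": [-0.033, 0.0576, 0], "spin": -0.142}])

```text
time: 7.9
tool_pos: [592.9, -103.1, 26.5]
tool_rot: [[-0.314, 0.949, -0.001], [0.949, 0.314, 0.001], [0.001, -0.001, -1.0]]
wrist_force: [-0.4, 0.2, 0.0]
gripper_width: 0.368
gripper_force: 0.0
```

```bash
cat >> path.py <<'E'
def mark(f,e):
    """refine mark centre (z=50) near the expected point e, from the ring edge: dark disc in the light top"""
    u=proj(f,[*e,50]); r=np.linalg.norm(proj(f,[e[0]+35,e[1],50])-u)
    hsv=cv2.cvtColor(f['image'],cv2.COLOR_BGR2HSV)
    x0,y0=(u-1.6*r).astype(int).clip(0); x1,y1=(u+1.6*r).astype(int)
    c=cv2.GaussianBlur(cv2.cvtColor(f['image'],cv2.COLOR_BGR2GRAY),(5,5),1)[y0:y1,x0:x1]
    rm=r*22/35
    best=max(((dx,dy,rr) for dx in range(-14,15) for dy in range(-14,15) for rr in (rm*.97,rm,rm*1.03)),
      key=lambda q:score(c,u[0]-x0+q[0],u[1]-y0+q[1],q[2]))
    return u,(u[0]+best[0],u[1]+best[1]),onz(f,(u[0]+best[0],u[1]+best[1]),50)[:2]
T=np.linspace(0,2*np.pi,72,endpoint=False)
def score(c,x,y,r):
    g=lambda k:cv2.remap(c,(x+k*np.cos(T)).astype(np.float32)[None],(y+k*np.sin(T)).astype(np.float32)[None],1).astype(float)[0]
    d=g(r+3)-g(r-3); return np.clip(d,-5,25).mean()
def report():
    s=ctrl.state(); f=ctrl.grab_frame('wrist'); r=s['tool_rot']; yaw=np.arctan2(r[1,1],r[0,1]); h=yaw+np.pi/2
    e=s['tool_pos'][:2]+D*np.array([np.cos(h),np.sin(h)])
    print(s['time'],s['tool_pos'].round(1),'yaw',yaw.round(4),'want',round(a-np.pi/2,4),'F',s['wrist_force'].round(1))
    u,b,p=mark(f,e); print('exp',e.round(1),R.T@(e-G),u.round(),'mark',np.round(b),p.round(1),'rail',(R.T@(p-G)).round(1))
    return s,f,yaw
E
python3 - <<'E'
from path import *
s,f,yaw=report()
E
```

```text
7.9 [ 592.9 -103.1   26.5] yaw 0.3193 want 0.0069 F [-0.4  0.2  0. ]
exp [580.1 -64.5] [-108.19957783   -8.17485989] [326. 238.] mark [324. 234.] [579.  -63.4] rail [-107.1   -7.1]
```

>>> apply_moves(moves=[{"dp": [-0.0031, 0.0054, 0], "spin": -0.034}, {"dp": [-0.006, 0.0108, 0], "spin": -0.068}, {"dp": [-0.0087, 0.0163, 0], "spin": -0.103}, {"dp": [-0.0113, 0.0219, 0], "spin": -0.137}, {"dp": [-0.0137, 0.0276, 0], "spin": -0.172}, {"dp": [-0.0158, 0.0334, 0], "spin": -0.207}, {"dp": [-0.0178, 0.0392, 0], "spin": -0.242}, {"dp": [-0.0196, 0.0451, 0], "spin": -0.277}, {"dp": [-0.0212, 0.0511, 0], "spin": -0.312}, {"dp": [-0.0212, 0.0511, 0], "spin": -0.312}])

```text
time: 9.2
tool_pos: [572.2, -52.5, 26.6]
tool_rot: [[-0.008, 1.0, -0.0], [1.0, 0.008, 0.0], [0.0, -0.0, -1.0]]
wrist_force: [-0.3, 0.5, 0.2]
gripper_width: 0.373
gripper_force: 0.0
```

```bash
python3 - <<'E'
from path import *
s,f,yaw=report(); cv2.imwrite('pics/w4.png',f['image'])
for y in (52.5,-52.5): print('post top',proj(f,[*(G+R@[0,y]),46]),'foot',proj(f,[*(G+R@[0,y]),0]))
E
```

```text
9.2 [572.2 -52.5  26.6] yaw 0.0079 want 0.0069 F [-0.3  0.5  0.2]
exp [571.8 -11.9] [-55.52939222  -0.25755338] [326. 238.] mark [324. 235.] [571.2 -10.9] rail [-54.5   0.4]
post top [158.94874003  64.72894049] foot [202.41667001  78.37894598]
post top [493.08358667  65.50929138] foot [448.83926933  78.92704681]
```

View pics/w4.png

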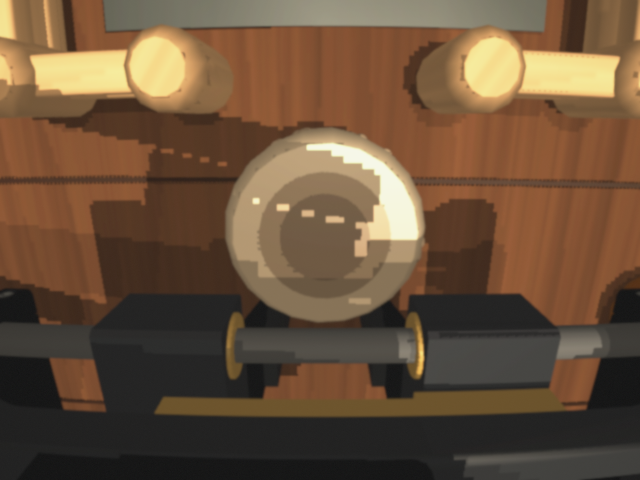

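The posts are at (157,66) and (493,67), midpoint 325, and the stone is centred at about 325, so it is aligned. I'll push straight in and check at the gateway.

>>> apply_moves(moves=[{"dp": [0, 0.005, 0], "spin": 0}, {"dp": [-0.0001, 0.01, 0], "spin": 0}, {"dp": [-0.0001, 0.015, 0], "spin": 0}, {"dp": [-0.0001, 0.02, 0], "spin": 0}, {"dp": [-0.0002, 0.025, 0], "spin": 0}, {"dp": [-0.0002, 0.03, 0], "spin": 0}, {"dp": [-0.0002, 0.035, 0], "spin": 0}, {"dp": [-0.0003, 0.04, 0], "spin": 0}, {"dp": [-0.0003, 0.045, 0], "spin": 0}, {"dp": [-0.0003, 0.05, 0], "spin": 0}])

```text
time: 10.5
tool_pos: [571.9, -2.4, 26.5]
tool_rot: [[-0.007, 1.0, -0.0], [1.0, 0.007, -0.0], [-0.0, -0.0, -1.0]]
wrist_force: [0.3, -3.4, 1.5]
gripper_width: 0.369
gripper_force: 1.4
```

```bash
python3 - <<'E'
from path import *
s,f,yaw=report(); cv2.imwrite('pics/w5.png',f['image'])
for y in (52.5,-52.5): print('post top',proj(f,[*(G+R@[0,y]),46]))
E
```

```text
10.5 [571.9  -2.4  26.5] yaw 0.007 want 0.0069 F [ 0.3 -3.4  1.5]
exp [571.6  38.2] [-5.4381725  -0.32866066] [326. 238.] mark [324. 235.] [570.9  39.2] rail [-4.4  0.3]
post top [173.31120018 219.26317985]
post top [477.39135665 219.57005604]
```

View pics/w5.png

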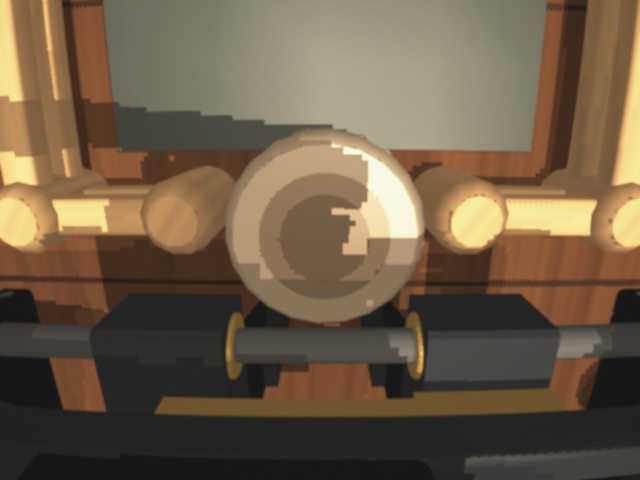

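The posts at (172,222) and (477,222) have midpoint 324.5 and the stone is centred at 325, so it is clear on both sides. Pushing on.

>>> apply_moves(moves=[{"dp": [0, 0.005, 0], "spin": 0}, {"dp": [-0.0001, 0.01, 0], "spin": 0}, {"dp": [-0.0001, 0.015, 0], "spin": 0}, {"dp": [-0.0001, 0.02, 0], "spin": 0}, {"dp": [-0.0002, 0.025, 0], "spin": 0}, {"dp": [-0.0002, 0.03, 0], "spin": 0}, {"dp": [-0.0002, 0.035, 0], "spin": 0}, {"dp": [-0.0003, 0.04, 0], "spin": 0}, {"dp": [-0.0003, 0.045, 0], "spin": 0}, {"dp": [-0.0003, 0.05, 0], "spin": 0}])

```text
time: 11.8
tool_pos: [571.6, 47.6, 26.5]
tool_rot: [[-0.007, 1.0, -0.0], [1.0, 0.007, -0.0], [-0.0, -0.0, -1.0]]
wrist_force: [0.1, -4.2, 0.2]
gripper_width: 0.369
gripper_force: 1.5
```

>>> apply_moves(moves=[{"dp": [0, 0.005, 0], "spin": 0}, {"dp": [-0.0001, 0.01, 0], "spin": 0}, {"dp": [-0.0001, 0.015, 0], "spin": 0}, {"dp": [-0.0001, 0.02, 0], "spin": 0}, {"dp": [-0.0002, 0.025, 0], "spin": 0}, {"dp": [-0.0002, 0.03, 0], "spin": 0}, {"dp": [-0.0002, 0.035, 0], "spin": 0}, {"dp": [-0.0003, 0.039, 0], "spin": 0}, {"dp": [-0.0003, 0.043, 0], "spin": 0}, {"dp": [-0.0003, 0.045, 0], "spin": 0}, {"dp": [-0.0003, 0.045, 0], "spin": 0}])

```text
time: 13.18
tool_pos: [571.2, 92.6, 26.5]
tool_rot: [[-0.007, 1.0, -0.0], [1.0, 0.007, 0.0], [0.0, -0.0, -1.0]]
wrist_force: [-0.4, -1.6, 0.2]
gripper_width: 0.37
gripper_force: 0.8
```

```bash
python3 - <<'E'
from path import *
s,f,yaw=report()
cv2.imwrite('pics/w6.png',f['image'])
for x,y in ((184,112),(184,-112)): print('rear post top',proj(f,[*(G+R@[x,y]),46]))
for x,y in ((165,92),(165,-92)): print('tile rear corner',proj(f,[*(G+R@[x,y]),0]))
E
```

```text
13.175 [571.2  92.6  26.5] yaw 0.007 want 0.0069 F [-0.4 -1.6  0.2]
exp [570.9 133.2] [89.6162279  -0.35504993] [326. 238.] mark [324. 235.] [570.3 134.3] rail [90.7  0.3]
rear post top [-23.69357572 -47.91510523]
rear post top [674.6123561  -46.73629753]
tile rear corner [108.04749085  32.5925585 ]
tile rear corner [542.53605197  33.19167366]
```

View pics/w6.png

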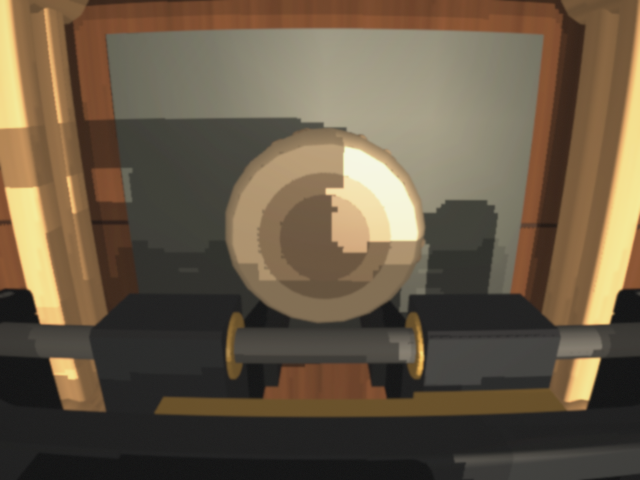

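The tile's rear corners are at (108,34) and (543,34), and the stone is about 2 mm short of centre. I'll make a final nudge, back off and lift.

>>> apply_moves(moves=[{"dp": [0, 0.001, 0], "spin": 0}, {"dp": [0, 0.002, 0], "spin": 0}, {"dp": [0, 0.002, 0], "spin": 0}, {"dp": [0, -0.002, 0], "spin": 0}, {"dp": [0, -0.008, 0], "spin": 0}, {"dp": [0, -0.016, 0], "spin": 0}, {"dp": [0, -0.016, 0], "spin": 0}, {"dp": [0, -0.016, 0.02], "spin": 0}, {"dp": [0, -0.016, 0.06], "spin": 0}, {"dp": [0, -0.016, 0.11], "spin": 0}, {"dp": [0, -0.016, 0.16], "spin": 0}, {"dp": [0, -0.016, 0.2], "spin": 0}])

```text
time: 14.72
tool_pos: [571.9, 76.5, 230.9]
tool_rot: [[-0.007, 1.0, 0.004], [1.0, 0.007, 0.0], [0.0, 0.004, -1.0]]
wrist_force: [0.3, -0.1, -0.5]
gripper_width: 0.371
gripper_force: 0.0
```

>>> apply_moves(moves=[{"dp": [0, -0.03, 0.03], "spin": 0}, {"dp": [0, -0.07, 0.06], "spin": 0}, {"dp": [0, -0.07, 0.07], "spin": 0}, {"dp": [0, -0.07, 0.07], "spin": 0}])

```text
time: 15.22
tool_pos: [571.7, 6.6, 298.3]
tool_rot: [[-0.007, 1.0, 0.003], [1.0, 0.007, 0.0], [0.0, 0.003, -1.0]]
wrist_force: [-0.1, 0.0, -0.3]
gripper_width: 0.367
gripper_force: 0.0
```

```bash
python3 - <<'E'
from path import *
s=ctrl.state(); print(s['time'],s['tool_pos'])
f=ctrl.grab_frame('wrist'); e=(570.5,136.3)
u,b,p=mark(f,e); print(u,b,p,R.T@(p-G))
for x,y in ((21,92),(21,-92),(165,92),(165,-92)): print('tile',proj(f,[*(G+R@[x,y]),0]).round(1))
cv2.imwrite('pics/w7.png',f['image'])
E
```

```text
15.225 [571.65118843   6.59594085 298.30305874]
[324.22062437  63.79948619] (np.float64(310.2206243708771), np.float64(77.7994861900022)) [557.20263366 123.48890256] [79.98363126 13.44551029]
tile [241.9 138.2]
tile [406.3 138.3]
tile [235.8  -1.7]
tile [412.6  -1.4]
```

View pics/w7.png

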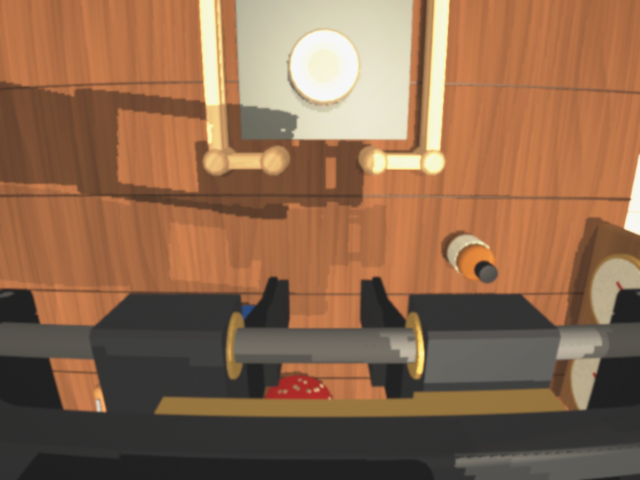

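The stone's top is at about (324,64), right where a centred stone should appear. The oil bottle looks untouched and the hand is clear, so I'll hand in.

```bash
python3 -c "
from rig import ctrl
print(ctrl.close_job())"
```

```text
the job is handed in; nothing more can be done
None
```

The stone was pushed through the gateway and stands in the middle of the soapstone tile, within about 1–2 mm by the last wrist picture; the hand is clear and the job was handed in at about 15 s.

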